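Feed a heat sink from the gravity magazine and fit it on the bare board

ROBOT

A 6-joint arm with a two-finger parallel gripper is mounted at the origin on a cart in front of the work surface, level with it; the furniture and walls round the work are solid. World frame = base frame: x ahead of the robot, y to its left, z up, the work surface at z = 0. Lengths are in mm, angles in rad, forces in N, time in s.
With the tool pointing down it reaches from about 325 to 775 mm from the base axis. Payload 5.5 kg.
Tool frame: the origin (TCP) lies midway between the tips of the shut fingers; the grasp point (between the pads) lies 19 mm behind it; z points along the fingers, y is the line along which they close (so a half turn about z gives the same grasp; the last joint's range is limited). The gripper opens to 88 mm and grips with 3 to 60 N. Pads are 20 mm wide; open, the fingers measure 115 mm over their backs; the gripper's body (75 mm by 178 mm) begins 61 mm behind the grasp point.
Start: joints at [-0.057, 0.091, 1.231, -0, 1.82, -0.057], TCP at [600.013, -0.003, 188.331] pointing down, gripper open.
Joint ranges: [-2.87, 2.87], [-0.86, 2.18], [0.17, 2.46], [-1.51, 4.65], [0.06, 2.69], [-2.65, 2.65]. Speed limits (rad/s): [2.57, 2.57, 3.01, 3.14, 3.14, 3.14].

INTERFACE

Orientations are given as a unit quaternion [x, y, z, w].
In Python, from workcell import bot, cams, hand_in gives the robot as it stands.
- The arm moves only by the tool send_rows, never from a script. Its arguments are lists of equal length, an entry for each row: "travel": the shift along the world's x, y, z in units of 2 cm (1.0 is 2 cm), a list of three; "dr": the turn, a rotation vector about the world's x, y, z in units of 0.12 rad (1.0 is 0.12 rad), a list of three; "grip": the opening, from -1 (shut) to 1 (fully open), so that 0 is half open. In form: {"travel": [[tx, ty, tz], ...], "dr": [[ax, ay, az], ...], "grip": [grip, ...]}. A call has 1 to 10 rows; each row shifts and turns the commanded pose from where the row before left it; what a row does not reach is not made up. A row lasts 1/12 s, in which the tool goes at most 41.7 mm and 7.16 degrees, less where a joint would pass 70% of its speed; a pose out of reach is approached as far as the arm can. A call with a number of a shift or a turn outside -1 to 1 is refused whole. A call with a gripper value outside its range is refused whole. The fingers move at their own pace and stop on an object; the grip force is fixed at half the most. Time passes only in rows, so rows that do not move let the fingers close. It gives the time, the measured TCP pose, the force, the opening and the grip force at its end, in the units of the state.
- bot.get_obs(): the state, without advancing time (a new reading comes with each control period).
- cams.get_image(name): name is "side" or "top" or "wrist"; returns a dict with "pixels" (400x640x3 uint8, red, green, blue), "fx", "fy", "cx", "cy" (pixels), "extrinsics" (4x4, takes a point from world to camera coordinates). Camera axes: x right, y down, z forward; pixel columns grow to the right and rows downward; lengths in mm; the calibration is good to about 2 mm. A picture is of the moment at which its call begins. There is no depth.
- hand_in(): hands the job in; it is judged then, once.
The state is a dict: "time_s": time; "joint_pos": joint angles; "dq": joint speeds; "joint_torque": joint torques, N m; "eef_pos": TCP position; "tcp_rot": TCP orientation; "wrist_force": force on the tool from outside, world axes, zero at the start; "ft_torque": the same for the moment, N m; "opening": opening from 0.0 (shut) to 1.0 (fully open); "grasp_force": force on a finger pad.
Only numpy, scipy, OpenCV 4.12 (cv2) and the standard library are available. Lean on these libraries where they do the work, as an engineer would, in place of code of your own. Each camera call takes 0.05 s, during which the arm holds its last target. There are 200 camera calls.

TASK

Use the ball-knobbed slide to push the lowest heat sink of the gravity magazine right out to the end stop, and draw the slide fully home again so that the stack drops down ready for the next one. Fit the heat sink that came out on the driver board that still lacks one: fins up, flat on the pink pad inside the black frame, put down gently and not dropped. Leave the rest of the stack in the magazine and the other things on the bench where they are.

Things in the scene. Friction and masses are not known exactly. Their poses are not given: they have to be found in the camera images.
- magazine: dark anodised bench magazine, base 278 x 76 x 12 mm, fixed. Origin on the bench under the middle of the stack; x along the feed, from knob end to end stop. Deck 12 mm above the bench. Four steel corner angles hold the stack, to 92 mm above the bench, within 29 mm (x) and 41 mm (y) of the origin. 6 mm high rails guide slide and part (inner faces y = +-19.5, outer +-28.5 mm); 6 mm end stop at x = 103 mm
- stack_seat (a point): point on the deck in the middle of the stack (magazine x = 0, y = 0), 12 mm above the bench: the underside of the lowest heat sink sits here; axes as the magazine's
- pick_place (a point): point on the deck of the open track, 80 mm along the magazine's x from stack_seat: a heat sink that has been pushed fully out stands here (centre 80 to 81 mm)
- slide (a joint): travel (m) along the magazine's +x of the grey slide bar, 37.5 mm wide, 18 mm high, just lower than one heat sink. 0 fully home, 0.088 fully forward at its stop. Home, its nose is 8 mm behind the lowest heat sink. About 2 N of friction, no spring, stays where left. Forward, the bar carries the stack; when it is drawn home the stack drops onto the deck
- knob (a point): centre of the slide's dark ball knob, 40 mm across, 58 mm above the bench (ball from 38 to 79 mm), 168 mm behind stack_seat (magazine -x) when the slide is home, 80 mm when forward. A 37 mm high bridge crosses the slide 49 to 37 mm behind stack_seat. A 155 mm high power supply stands close beyond the magazine (from 50 mm off its axis, away from the robot): no room there for a wide gripper
- sink_0: the lowest heat sink at the start: bright aluminium, 36 mm along its x (the fins' direction), 44 mm along its y, 20 mm high: 4 mm base plate and upright 2 mm fins. Origin in the middle of its underside, z up through the fins. About 60 g. In the magazine its y lies along the magazine's x. Can be gripped over the outermost fins (44 mm, along its y)
- sink_1: second heat sink from below, the same as sink_0; it drops to the deck when the slide comes home
- sink_2: third heat sink from below, the same
- sink_3: top heat sink of the stack, the same; its top is 92 mm above the bench at the start
- board_bare: driver board without a heat sink: green board on a dark 92 x 70 mm (x, y) steel carrier fixed to the bench, a black frame round a pink pad in its middle. Origin on the bench under its centre, x along its long side. The two boards change places from one start to another
- board_bare_seat (a point): centre of the pink pad's top, 15 mm above the bench, in the middle of the frame; axes as the board's. Frame opening 49.5 mm along the board's x, 41.5 mm along its y; its bars rise 5 mm above the pad, the upper half flared as a lead-in; all else on the board is lower. A heat sink fits with its y along the board's x (either way round), 2.7 mm clear all round
- board_done: the same board with its heat sink already fitted (its top 35 mm above the bench); fixed
- bin: black open parts bin 106 x 72 x 42 mm, origin under its centre
- cutters: blue-handled side cutters 46 x 121 x 10 mm lying flat, origin under their centre
- spool: solder spool standing on end, 60 mm across, 40 mm high, origin under its centre
- pen: black and white marker 134 mm long, 14 mm thick, lying flat, origin under its middle
- capacitor: brown capacitor can standing upright, 34 mm across, 58 mm high, origin under its centre

How it is judged:
By the outcome, as a careful person would: the job done as asked, in the order asked, and still so for the second after the job is handed in, with the robot touching nothing.
It also fails if it takes over 58 s, if anything falls off the work surface, if the arm or the gripper's body presses on something with over 40 N, if the wrist force passes 120 N, or if a joint passes its speed limit or range.

## Working session

There is one attempt and no reset: what is moved stays moved. The work goes in short steps, Python scripts to look and compute and a tool call to move; the robot and the scene stay as the last step left them, time stands still between calls to the robot, and variables do not carry over. Pictures are saved under pics/ and viewed, at most 10 in all, crops included, and the job is handed in when it is done.

Besides the shell and the picture viewer there is one more tool, called after ">>>" as name(argument=value, ...), one argument or row to a line, values as JSON. send_rows: Moves the arm, as the interface text tells. Its arguments: {"type":"object","properties":{"travel":{"type":"array"},"dr":{"type":"array"},"grip":{"type":"array"}},"required":["travel","dr","grip"]}

```bash
mkdir -p pics; cat > h.py <<'E'
import numpy as np, cv2
from workcell import bot, cams
def snap(n,f):
    d=cams.get_image(n); cv2.imwrite(f'pics/{f}.png',cv2.cvtColor(d['pixels'],cv2.COLOR_RGB2BGR))
    np.savez(f'pics/{f}.npz',**d); return d
def load(f): return dict(np.load(f'pics/{f}.npz'))
def cast(d,u,v,z):
    E=d['extrinsics'];R=E[:3,:3];c=-R.T@E[:3,3]
    r=R.T@np.array([(u-d['cx'])/d['fx'],(v-d['cy'])/d['fy'],1.]); return c+r*(z-c[2])/r[2]
def proj(d,p):
    q=d['extrinsics']@np.append(p,1.); return [round(float(x),1) for x in (d['fx']*q[0]/q[2]+d['cx'],d['fy']*q[1]/q[2]+d['cy'])]
E
python3 - <<'E'
from h import *
for n in('top','side'):
    d=snap(n,n+'0'); E=d['extrinsics']; print(n,(-E[:3,:3].T@E[:3,3]).round(),E[2,:3].round(2),d['fx'])
print(bot.get_obs())
E
```

```text
top [ 450.  200. 1260.] [ 0.06  0.   -1.  ] 509.52006820836107
side [ 479. -680.  553.] [ 0.05  0.87 -0.5 ] 458.5345470193121
{'time_s': 0.1, 'joint_pos': array([-5.66818573e-02,  9.18067926e-02,  1.23178169e+00, -1.10612247e-05,
        1.81981817e+00, -5.66927911e-02]), 'dq': array([ 0.00133185, -0.00223398, -0.00282994, -0.00130951,  0.0021573 ,
        0.00040993]), 'joint_torque': array([ 2.46603209e-03, -4.47854412e+01, -4.07573140e+01,  6.99365954e-02,
        2.83264846e-02, -6.35370566e-05]), 'eef_pos': array([5.99660156e+02, 2.42725970e-02, 1.87296957e+02]), 'tcp_rot': array([ 7.07103585e-01,  7.07109396e-01, -6.07977860e-04, -6.73081420e-04]), 'wrist_force': array([-0.12492808,  0.1686599 ,  0.14723889]), 'ft_torque': array([-0.02784538, -0.01579443,  0.01181093]), 'grasp_force': 0.0, 'opening': 0.9966485585981127}
```

View pics/top0.png

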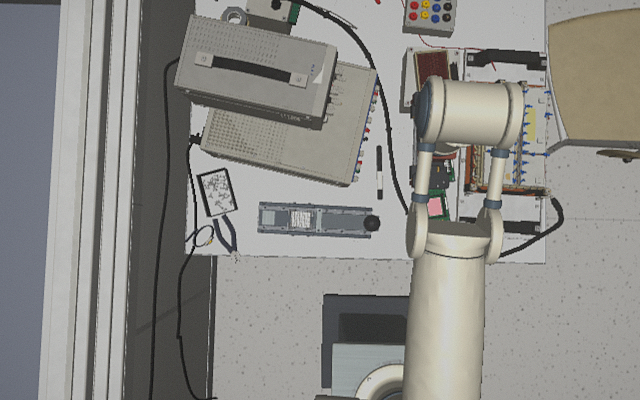

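View pics/side0.png

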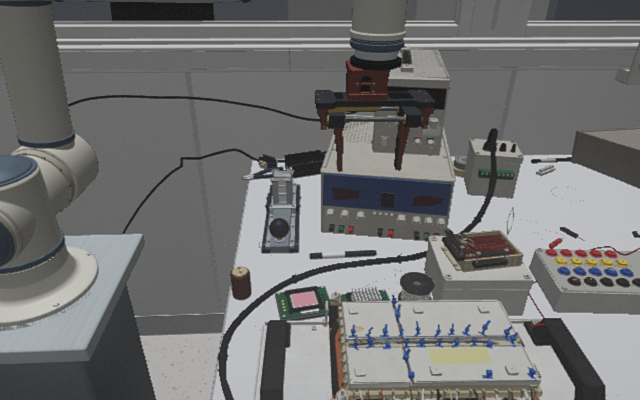

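The top view shows the magazine from about (258,217) to (380,223), with the knob at (372,223) and the feed running left (world +y). The pink pad is at about (436,207), partly hidden by the arm. The side view shows the pad at (303,299) and the knob at (279,228). Next I measure these in enlarged crops.

```bash
python3 - <<'E'
from h import *
t=load('top0');s=load('side0')
a=cv2.resize(t['pixels'][190:250,250:450],None,fx=4,fy=4,interpolation=cv2.INTER_CUBIC)
b=cv2.resize(s['pixels'][160:325,225:425],None,fx=4,fy=4,interpolation=cv2.INTER_CUBIC)[:,:800]
cv2.imwrite('pics/cropt.png',a[:,:,::-1]);cv2.imwrite('pics/crops.png',cv2.resize(b,(720,594))[:,:,::-1])
for n,d in(('top',t),('side',s)):
    p=d['pixels'].astype(int);m=((p[...,0]>170)&(p[...,0]-p[...,1]>35)&(p[...,2]-p[...,1]>-10)).astype(np.uint8)
    k,l,st,c=cv2.connectedComponentsWithStats(m)
    for i in range(1,k):
        if st[i,4]>60:
            pts=np.argwhere(l==i)[:,::-1]; w=np.array([cast(d,u,v,15)[:2] for u,v in pts],np.float32)
            print(n,st[i],c[i],w.mean(0),cv2.minAreaRect(w))
E
```

```text
top [428 198  14  18 199] [434.33668342 206.51758794] [487.9112  -78.73415] ((488.10223388671875, -78.28412628173828), (39.25362777709961, 30.934589385986328), 10.31161880493164)
side [292 292  25  15 281] [303.66548043 298.69395018] [488.5111  -80.76272] ((488.4517822265625, -80.53926849365234), (38.66443634033203, 31.10382652282715), 10.16957950592041)
```

View pics/cropt.png

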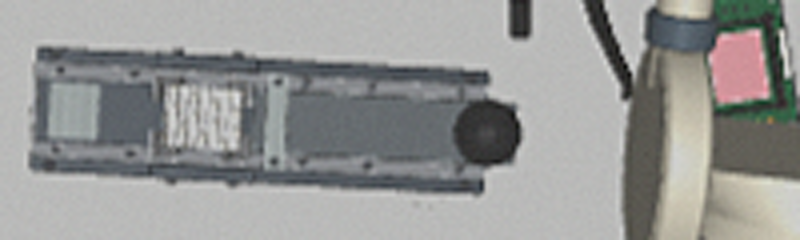

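View pics/crops.png

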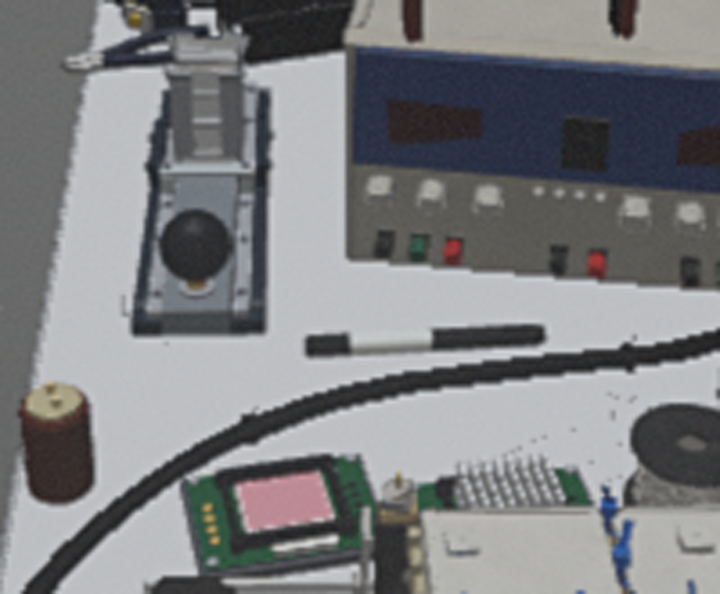

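The top crop shows the knob centre at (488,131)/4, the stack top at (203,117)/4, and the base edges from (40,48) to (488,75) and from (32,165) to (483,190). In the side crop the bare board is the near-left one, with the pink pad clear to see. Next step is working out the magazine pose.

```bash
python3 - <<'E'
from h import *
t=load('top0');s=load('side0')
def blob(d,box,f):
    x0,y0,x1,y1=box;p=d['pixels'][y0:y1,x0:x1].astype(int);m=f(p).astype(np.uint8)
    m=cv2.morphologyEx(m,cv2.MORPH_OPEN,np.ones((3,3)));k,l,st,c=cv2.connectedComponentsWithStats(m);i=1+st[1:,4].argmax()
    cs,_=cv2.findContours((l==i).astype(np.uint8),0,1);(u,v),r=cv2.minEnclosingCircle(cs[0]);print(st[i],(u+x0,v+y0),r)
    return c[i]+[x0,y0]
dk=lambda p:p.max(2)<62
kt=blob(t,(360,205,385,240),dk);ks=blob(s,(265,212,295,245),dk)
print(kt,cast(t,*kt,58),ks,cast(s,*ks,58))
st=blob(t,(285,205,315,235),lambda p:p.min(2)>150);print(st,cast(t,*st,92))
c=lambda x,y:(250+(x-1.5)/4,190+(y-1.5)/4)
for A,B in(((40,48),(488,75)),((32,165),(483,190))):
    a=cast(t,*c(*A),14);b=cast(t,*c(*B),14);print(a,b,np.degrees(np.arctan2(*(a-b)[:2])))
print(cast(t,*c(203,117),92),cast(t,*c(488,131),58))
E
```

```text
[  4  11  16  15 179] (371.5451126098633, 222.958646774292) 8.139740943908691
[  5   7  19  19 262] (278.65625, 227.78125) 9.51211929321289
[371.60335196 222.92178771] [444.00267842  77.8189883   58.        ] [278.83969466 228.30916031] [444.12924821  75.21278096  58.        ]
[ 12   7  13  16 149] (303.5, 219.5) 8.514793395996094
[303.94630872 219.66442953] [447.39245691 236.10985408  92.        ]
[488.32878667 348.19329586  14.        ] [479.25145907  74.04876064  14.        ] 1.8964544174416103
[416.90921549 350.64438426  14.        ] [409.21505898  75.61923307  14.        ] 1.6024997574118915
[448.97278034 244.33032793  92.        ] [445.28751949  77.79508159  58.        ]
```

>>> send_rows(
  travel=[
    [-0.78,0.38,0],
    [-0.78,0.38,0],
    [-0.78,0.38,0],
    [-0.78,0.38,0],
    [-0.78,0.38,0],
    [-0.78,0.38,0],
    [-0.78,0.38,0],
    [-0.78,0.38,0],
    [-0.78,0.38,0],
    [-0.78,0.38,0],
  ],
  dr=[
    [0,0,1],
    [0,0,1],
    [0,0,1],
    [0,0,1],
    [0,0,1],
    [0,0,1],
    [0,0,1],
    [0,0,1],
    [0,0,1],
    [0,0,1],
  ],
  grip=[1,1,1,1,1,1,1,1,1,1],
)

```text
time_s: 0.93
eef_pos: [443.0, 76.3, 187.8]
tcp_rot: [0.181, 0.983, -0.0, -0.0]
wrist_force: [0.5, 0.2, -0.4]
opening: 1.0
grasp_force: 0.0
```

>>> send_rows(
  travel=[
    [0,0,-0.6],
    [0,0,-0.6],
    [0,0,-0.6],
    [0,0,0],
    [0,0,0],
  ],
  dr=[
    [0,0,0.95],
    [0,0,0.95],
    [0,0,0.94],
    [0,0,0],
    [0,0,0],
  ],
  grip=[1,1,1,1,1],
)

```text
time_s: 1.35
eef_pos: [443.4, 75.9, 151.6]
tcp_rot: [0.017, 1.0, -0.0, -0.001]
wrist_force: [0.0, 0.0, -0.2]
opening: 0.996
grasp_force: 0.0
```

```bash
python3 - <<'E'
from h import *
from scipy.spatial.transform import Rotation as R
o=bot.get_obs();print(o['eef_pos'],o['joint_pos']);print(R.from_quat(o['tcp_rot']).as_matrix().round(3))
d=snap('wrist','w1');print(proj(d,[444,76.5,58]),[proj(d,p) for p in([448.5,244.5,92],)])
t=snap('top','t1');p=t['pixels'].astype(int);m=((p[...,0]>170)&(p[...,0]-p[...,1]>35)&(p[...,2]-p[...,1]>-10)).astype(np.uint8)
for d,n in((t,'t'),(snap('side','s1'),'s')):
    p=d['pixels'].astype(int);m=((p[...,0]>150)&(p[...,0]-p[...,1]>30)&(p[...,2]-p[...,1]>-10)).astype(np.uint8)
    k,l,st,c=cv2.connectedComponentsWithStats(m);i=1+st[1:,4].argmax()
    w=np.array([cast(d,u,v,15)[:2] for v,u in np.argwhere(l==i)],np.float32);print(n,st[i],w.mean(0),cv2.minAreaRect(w))
E
```

```text
[443.43539526  75.94140445 151.59550183] [ 9.39821324e-02 -3.19353126e-01  1.67551603e+00 -1.97805108e-05
  1.78735815e+00 -1.44343405e+00]
[[-0.999  0.033 -0.002]
 [ 0.033  0.999 -0.   ]
 [ 0.002 -0.    -1.   ]]
[324.0, 196.6] [[510.4, 204.0]]
t [412   2   6   5  15] [992.79236 -21.80126] ((992.6011352539062, -20.971431732177734), (10.673006057739258, 10.867731094360352), 46.88026809692383)
s [292 291  25  16 289] [488.4504  -80.75853] ((488.366455078125, -80.42395782470703), (38.79172134399414, 31.621156692504883), 10.16957950592041)
```

View pics/w1.png

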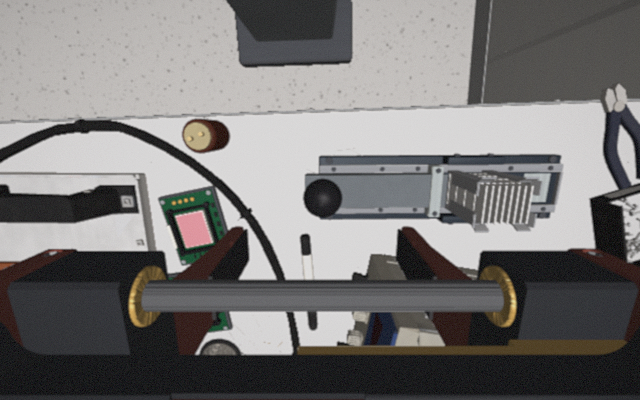

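The wrist view shows the knob at about (322,197), where I predicted (324,197), and the pad fully visible at about (192,231). I'll use this view to refine the pad pose, while descending onto the knob.

```bash
python3 - <<'E'
from h import *
d=load('w1');p=d['pixels'].astype(int)
m=((p[...,0]>150)&(p[...,0]-p[...,1]>30)&(p[...,2]-p[...,1]>-10)).astype(np.uint8)
k,l,st,c=cv2.connectedComponentsWithStats(m);i=1+st[1:,4].argmax()
w=np.array([cast(d,u,v,15)[:2] for v,u in np.argwhere(l==i)],np.float32);print(st[i],w.mean(0),cv2.minAreaRect(w))
q=p[170:225,300:350];mm=(q.max(2)<50).astype(np.uint8);k,l,st,c=cv2.connectedComponentsWithStats(mm);i=1+st[1:,4].argmax()
print(st[i],c[i]+[300,170],cast(d,*(c[i]+[300,170]),58))
# base long edges: gray dark vs white bench, deck edges near the knob-free side
a=cast(d,321,219,12);b=cast(d,548,218,12);print(a,b)
E
```

```text
[176 212  36  36 873] [488.8611 -81.4777] ((489.1578369140625, -81.38639068603516), (40.610267639160156, 33.00116729736328), 9.945305824279785)
[  4   9  37  39 961] [322.27783559 197.56087409] [444.93734349  74.69276691  58.        ]
[482.07562502  71.98588761  12.        ] [489.77692214 344.4203731   12.        ]
```

>>> send_rows(
  travel=[
    [0,0,-0.8],
    [0,0,-0.8],
    [0,0,-0.8],
    [0,0,-0.8],
    [0,0,-0.8],
    [0,0,-0.8],
    [0,0,-0.7],
    [0,0,0],
  ],
  dr=[
    [0,0,0],
    [0,0,0],
    [0,0,0],
    [0,0,0],
    [0,0,0],
    [0,0,0],
    [0,0,0],
    [0,0,0],
  ],
  grip=[1,1,1,1,1,1,1,1],
)

```text
time_s: 2.17
eef_pos: [442.7, 75.8, 39.9]
tcp_rot: [0.016, 1.0, -0.0, -0.002]
wrist_force: [-0.5, -0.2, -1.3]
opening: 1.004
grasp_force: 0.0
```

>>> send_rows(
  travel=[
    [0.08,0,0],
    [0,0,0],
    [0,0,0],
    [0,0,0],
    [0,0,0],
    [0,0,0],
    [0,0,0],
    [0,0,0],
  ],
  dr=[
    [0,0,0],
    [0,0,0],
    [0,0,0],
    [0,0,0],
    [0,0,0],
    [0,0,0],
    [0,0,0],
    [0,0,0],
  ],
  grip=[0.4,0.1,0,-0.2,-0.4,-0.6,-0.6,-0.6],
)

```text
time_s: 2.83
eef_pos: [445.6, 76.0, 42.4]
tcp_rot: [0.015, 1.0, -0.0, 0.0]
wrist_force: [-0.5, 1.2, -1.4]
opening: 0.433
grasp_force: 0.0
```

>>> send_rows(
  travel=[
    [0,0,0],
    [0,0,0],
    [0,0,0],
    [0,0,0],
  ],
  dr=[
    [0,0,0],
    [0,0,0],
    [0,0,0],
    [0,0,0],
  ],
  grip=[-1,-1,-1,-1],
)

```text
time_s: 3.17
eef_pos: [445.9, 76.0, 42.9]
tcp_rot: [0.015, 1.0, 0.0, 0.0]
wrist_force: [-2.2, -0.6, 7.6]
opening: 0.132
grasp_force: 5.7
```

```bash
python3 - <<'E'
from h import *
d=snap('side','s2');o=bot.get_obs();print(o['opening'],o['grasp_force'],o['wrist_force'],o['eef_pos'])
a=cv2.resize(d['pixels'][100:270,180:380],None,fx=3,fy=3,interpolation=cv2.INTER_CUBIC)
e=snap('wrist','w2')['pixels'][:,120:520];cv2.imwrite('pics/s2c.png',np.hstack([a,cv2.resize(e,(200,200))[:0:1].repeat(0,0)] if 0 else [a])[:,:,::-1])
E
```

```text
0.08210445070926102 4.929686263203621 [-1.73528728 -0.25868087  8.39332672] [446.2201324   76.01724818  43.55518526]
```

View pics/s2c.png

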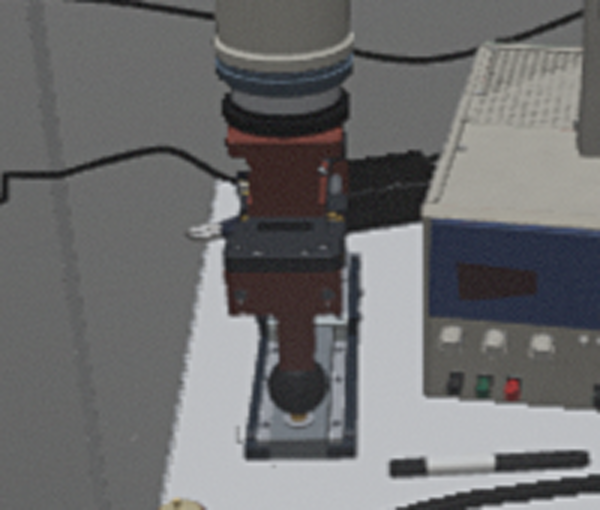

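The side crop shows the knob still home at about (279,229), with a finger appearing behind or above the ball rather than in front of it. I'll check the wrist view.

```bash
python3 - <<'E'
from h import *
d=load('s2');print('tcp',proj(d,[446.2,76,43.5]),'grasp',proj(d,[446.2,76,62.5]),'knob',proj(d,[444.5,76,58]))
w=load('w2');print('tcp',proj(w,[446.2,76,43.5]),'knob',proj(w,[444.5,76,58]))
E
```

```text
tcp [280.2, 234.2] grasp [279.8, 226.1] knob [279.0, 228.1]
tcp [324.1, 225.6] knob [324.2, 230.3]
```

View pics/w2.png

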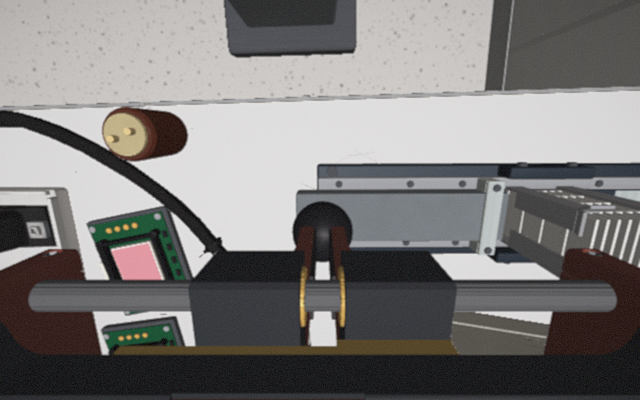

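The fingers look sunk into the knob, with an opening of about 8 mm and little force. I'll hold a few rows to see where it settles.

>>> send_rows(
  travel=[
    [0,0,0],
    [0,0,0],
    [0,0,0],
  ],
  dr=[
    [0,0,0],
    [0,0,0],
    [0,0,0],
  ],
  grip=[-1,-1,-1],
)

```text
time_s: 3.52
eef_pos: [446.7, 76.2, 44.2]
tcp_rot: [0.015, 1.0, 0.0, 0.002]
wrist_force: [-0.2, 1.2, 6.3]
opening: 0.004
grasp_force: 3.5
```

>>> send_rows(
  travel=[
    [0,0,0],
    [0,0,0],
    [0,0,0],
    [0,0,0],
    [0,0,0],
    [0,0,0],
    [0,0,0],
    [0,0,0],
  ],
  dr=[
    [0,0,0],
    [0,0,0],
    [0,0,0],
    [0,0,0],
    [0,0,0],
    [0,0,0],
    [0,0,0],
    [0,0,0],
  ],
  grip=[0.15,0.15,0.15,0.15,0.15,0.15,0.15,0.15],
)

```text
time_s: 4.18
eef_pos: [445.4, 76.0, 42.1]
tcp_rot: [0.015, 1.0, -0.0, -0.0]
wrist_force: [-0.5, 0.5, 0.3]
opening: 0.559
grasp_force: 0.0
```

```bash
python3 - <<'E'
from h import *
d=snap('wrist','w3');s=snap('side','s3');o=bot.get_obs();print(o['opening'],o['grasp_force'],o['wrist_force'],o['eef_pos'])
a=cv2.resize(s['pixels'][180:260,240:320],(400,400),interpolation=cv2.INTER_CUBIC);b=d['pixels'][130:330,220:420]
cv2.imwrite('pics/c3.png',np.hstack([a,cv2.resize(b,(400,400))])[:,:,::-1])
E
```

```text
0.5744424954601397 0.0 [ 0.32146862  0.13838715 -1.01904263] [445.52580346  75.98146025  42.18909494]
```

View pics/c3.png

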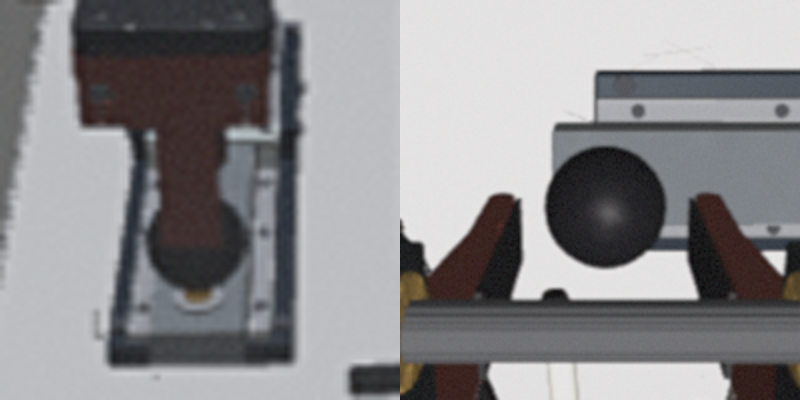

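The crop shows the knob now caged between the fingers, with a gap on each side. I'll push it without pinching, slowly, and then check.

>>> send_rows(
  travel=[
    [0.006,0.2,0],
    [0.006,0.2,0],
    [0.006,0.2,0],
    [0.006,0.2,0],
    [0.006,0.2,0],
    [0.006,0.2,0],
    [0.006,0.2,0],
    [0.006,0.2,0],
    [0.006,0.2,0],
    [0,0,0],
  ],
  dr=[
    [0,0,0],
    [0,0,0],
    [0,0,0],
    [0,0,0],
    [0,0,0],
    [0,0,0],
    [0,0,0],
    [0,0,0],
    [0,0,0],
    [0,0,0],
  ],
  grip=[0.1,0.1,0.1,0.1,0.1,0.1,0.1,0.1,0.1,0.1],
)

```text
time_s: 5.12
eef_pos: [446.8, 112.2, 42.7]
tcp_rot: [0.015, 1.0, -0.0, 0.0]
wrist_force: [-1.6, -4.0, 2.8]
opening: 0.548
grasp_force: 2.1
```

```bash
cat >> h.py <<'E'
def knob(f):
    d=snap('wrist',f);o=bot.get_obs();u,v=proj(d,o['eef_pos']+[0,0,17]);x0,y0=int(u)-60,int(v)-60
    q=d['pixels'][y0:y0+120,x0:x0+120];g=cv2.medianBlur(cv2.cvtColor(q,cv2.COLOR_RGB2GRAY),5)
    c=cv2.HoughCircles(g,cv2.HOUGH_GRADIENT,1,60,param1=80,param2=12,minRadius=22,maxRadius=40)
    for a in c[0][:2]: print('knob',a+[x0,y0,0],cast(d,a[0]+x0,a[1]+y0,58).round(1))
    print(o['eef_pos'].round(1),o['wrist_force'].round(1),o['opening'],d['pixels'].shape)
E
python3 -c "from h import *; knob('k1')"
```

```text
knob [295.5        232.5         30.20000076] [445.8  93.4  58. ]
[446.8 112.1  42.7] [-1.4 -3.6  2.9] 0.5502192361650653 (400, 640, 3)
```

```bash
python3 - <<'E'
from h import *
def red(d,box):
    x0,y0,x1,y1=box;p=d['pixels'][y0:y1,x0:x1].astype(int);m=(p[...,0]>1.4*p[...,2])&(p[...,0]-p[...,2]>15)
    k,l,st,c=cv2.connectedComponentsWithStats(m.astype(np.uint8))
    for i in range(1,k):
        if st[i,4]>15: print('  red',st[i]+[x0,y0,0,0,0],'bottom row v',y0+st[i,1]+st[i,3])
d=load('side0');print([proj(d,[x,0,187.3]) for x in(548,556,644,652)]);red(d,(325,105,415,185))
d=load('s3');print([proj(d,[445.5,y,42.2]) for y in(51,38)]);red(d,(250,150,310,260))
d=load('s2');print([proj(d,[446.2,y,43.5]) for y in(73,60)]);red(d,(250,150,310,260))
d=snap('side','s4');print([proj(d,[446.8,y,42.7]) for y in(88,75)]);red(d,(250,150,310,260))
p=d['pixels'][205:245,262:296];print(p.max(2)[::2,::3])
E
```

```text
[[336.7, 187.2], [341.5, 187.1], [393.0, 186.1], [397.7, 186.0]]
  red [325 106  56  20 254] bottom row v 126
  red [397 117  12  53 266] bottom row v 170
  red [334 128   9  43 204] bottom row v 171
[[279.6, 242.0], [279.4, 246.0]]
  red [256 150  39  23 605] bottom row v 173
  red [291 154   5   6  22] bottom row v 160
  red [255 191  38  15 258] bottom row v 206
[[280.1, 235.1], [280.0, 238.8]]
  red [256 150  37  24 563] bottom row v 174
  red [291 154   5   7  23] bottom row v 161
  red [255 191  38  15 274] bottom row v 206
[[280.6, 231.2], [280.5, 234.8]]
  red [261 150  29  18 329] bottom row v 168
  red [290 158   6   7  20] bottom row v 165
  red [258 181  36  27 318] bottom row v 208
[[194 119  61 117  58  59  64  59 165 166 118 172]
 [192 136  59 161  59  65  63  64 175 173 174 131]
 [194 182  40 117  60  59  59  59 129 125  83  66]
 [193 186  40  99  60  64  59  60 127 132  93  75]
 [193 186  59 107  60  65  61  57 129 128 112  86]
 [193 183  68 158  59  64  61  62 102 126 149 109]
 [195 177  74  69  61  63  60  65  41 122 132  94]
 [194 149  99  51  50  58  62  44  43  89 160  83]
 [194 100 109  44  46  47  50  50  50  64 160  78]
 [196  83 122  41  45  50  53  46  46  57 160  84]
 [195  72 122  40  44  44  46  44  40  71 127  71]
 [197  66 138  57  46  45  51  45  45 111 130  71]
 [196  62 151 143  38  43  44  43  59 122 160  72]
 [197  58 162 130  76  45  42  63 128 116 159  74]
 [190  61 161 126 135 117  92 132 125 106 158  78]
 [183  62 160 131 122 149 132 146 128  94 160  78]
 [182  72 161 139 129 114 105 124 131  97 158  71]
 [149  68 157 126 129 132 131 130 130 107 155  73]
 [122  77  92  76  76  75  73  76  75  95 100  67]
 [ 99 104 160  72  70  74  76  73  73 108 158  84]]
```

At the start pose, the side view puts the fingertips about 16 px (about 33 mm) higher than the reported TCP. The fingers also shut over the ball's top at reported z 44. So the true tip height is about reported z + 34, and the fingers were riding on top of the ball. I'll lift, recentre on the knob (y ≈ 93) and go lower.

>>> send_rows(
  travel=[
    [0,0,0.6],
    [0,0,0.6],
    [-0.05,-0.5,0],
    [0,-0.44,0],
    [0,0,0],
    [0,0,0],
    [0,0,0],
  ],
  dr=[
    [0,0,0],
    [0,0,0],
    [0,0,0],
    [0,0,0],
    [0,0,0],
    [0,0,0],
    [0,0,0],
  ],
  grip=[1,1,1,1,1,1,1],
)

```text
time_s: 5.8
eef_pos: [445.4, 93.0, 65.8]
tcp_rot: [0.015, 1.0, 0.0, -0.0]
wrist_force: [-0.8, 0.4, -0.3]
opening: 0.995
grasp_force: 0.0
```

```bash
python3 - <<'E'
from h import *
knob('k2')
d=snap('top','t2');p=d['pixels']
for f in('top0','t2'):
    d=load(f);e=cv2.resize(d['pixels'][190:250,250:450],None,fx=4,fy=4,interpolation=cv2.INTER_CUBIC);cv2.imwrite(f'pics/{f}c.png',e[:,:,::-1])
E
```

```text
knob [324.5        221.5         26.79999924] [444.9  93.3  58. ]
[445.4  93.1  65.8] [ 0.2 -0.1  0.4] 1.0016264493469247 (400, 640, 3)
```

>>> send_rows(
  travel=[
    [0,0,-0.5],
    [0,0,-0.5],
    [0,0,-0.5],
    [0,0,-0.4],
    [0,0,-0.4],
    [0,0,-0.3],
    [0,0,-0.3],
    [0,0,0],
    [0,0,0],
  ],
  dr=[
    [0,0,0],
    [0,0,0],
    [0,0,0],
    [0,0,0],
    [0,0,0],
    [0,0,0],
    [0,0,0],
    [0,0,0],
    [0,0,0],
  ],
  grip=[1,1,1,1,1,1,1,1,1],
)

```text
time_s: 6.65
eef_pos: [445.5, 93.2, 8.1]
tcp_rot: [0.015, 1.0, -0.0, -0.0]
wrist_force: [0.0, 0.6, 0.9]
opening: 1.0
grasp_force: 0.0
```

>>> send_rows(
  travel=[
    [0,0,0],
    [0,0,0],
    [0,0,0],
    [0,0,0],
    [0,0,0],
    [0,0,0],
    [0,0,0],
    [0,0,0],
  ],
  dr=[
    [0,0,0],
    [0,0,0],
    [0,0,0],
    [0,0,0],
    [0,0,0],
    [0,0,0],
    [0,0,0],
    [0,0,0],
  ],
  grip=[0.3,0.1,0,-0.1,-0.2,-0.3,-0.3,-0.3],
)

```text
time_s: 7.32
eef_pos: [445.7, 93.5, 8.4]
tcp_rot: [0.015, 1.0, 0.0, 0.0]
wrist_force: [1.4, 0.1, -1.3]
opening: 0.439
grasp_force: 30.0
```

The knob is gripped at 30 N, so I push the slide forward.

>>> send_rows(
  travel=[
    [0.01,0.32,0],
    [0.01,0.32,0],
    [0.01,0.32,0],
    [0.01,0.32,0],
    [0.01,0.32,0],
    [0.01,0.32,0],
    [0.01,0.32,0],
    [0.01,0.32,0],
    [0.01,0.32,0],
    [0.01,0.32,0],
  ],
  dr=[
    [0,0,0],
    [0,0,0],
    [0,0,0],
    [0,0,0],
    [0,0,0],
    [0,0,0],
    [0,0,0],
    [0,0,0],
    [0,0,0],
    [0,0,0],
  ],
  grip=[-0.3,-0.3,-0.3,-0.3,-0.3,-0.3,-0.3,-0.3,-0.3,-0.3],
)

```text
time_s: 8.15
eef_pos: [447.5, 157.9, 8.3]
tcp_rot: [0.015, 1.0, -0.0, -0.0]
wrist_force: [-1.6, -3.9, 2.4]
opening: 0.439
grasp_force: 30.0
```

>>> send_rows(
  travel=[
    [0,0.1,0],
    [0,0.1,0],
    [0,0.05,0],
    [0,0.05,0],
    [0,0,0],
  ],
  dr=[
    [0,0,0],
    [0,0,0],
    [0,0,0],
    [0,0,0],
    [0,0,0],
  ],
  grip=[-0.3,-0.3,-0.3,-0.3,-0.3],
)

```text
time_s: 8.57
eef_pos: [447.7, 163.4, 8.4]
tcp_rot: [0.015, 1.0, 0.0, -0.0]
wrist_force: [-2.1, -3.5, 3.4]
opening: 0.444
grasp_force: 30.0
```

>>> send_rows(
  travel=[
    [0,0.05,0],
    [0,0.05,0],
    [0,0.05,0],
    [0,0,0],
  ],
  dr=[
    [0,0,0],
    [0,0,0],
    [0,0,0],
    [0,0,0],
  ],
  grip=[-0.3,-0.3,-0.3,-0.3],
)

```text
time_s: 8.9
eef_pos: [447.6, 163.6, 8.3]
tcp_rot: [0.016, 1.0, -0.002, -0.0]
wrist_force: [-3.2, -12.6, 5.7]
opening: 0.44
grasp_force: 30.0
```

The slide is at its forward stop. Now I draw it home.

>>> send_rows(
  travel=[
    [-0.01,-0.4,0],
    [-0.01,-0.45,0],
    [-0.01,-0.45,0],
    [-0.01,-0.45,0],
    [-0.015,-0.45,0],
    [-0.015,-0.45,0],
    [-0.015,-0.45,0],
    [-0.015,-0.45,0],
    [-0.015,-0.45,0],
    [-0.01,-0.4,0],
  ],
  dr=[
    [0,0,0],
    [0,0,0],
    [0,0,0],
    [0,0,0],
    [0,0,0],
    [0,0,0],
    [0,0,0],
    [0,0,0],
    [0,0,0],
    [0,0,0],
  ],
  grip=[-0.3,-0.3,-0.3,-0.3,-0.3,-0.3,-0.3,-0.3,-0.3,-0.3],
)

```text
time_s: 9.73
eef_pos: [445.3, 76.9, 8.4]
tcp_rot: [0.015, 1.0, -0.0, 0.0]
wrist_force: [-1.0, 2.3, -0.2]
opening: 0.446
grasp_force: 30.0
```

>>> send_rows(
  travel=[
    [0,-0.1,0],
    [0,-0.1,0],
    [0,-0.05,0],
    [0,-0.05,0],
    [0,0,0],
  ],
  dr=[
    [0,0,0],
    [0,0,0],
    [0,0,0],
    [0,0,0],
    [0,0,0],
  ],
  grip=[-0.3,-0.3,-0.3,-0.3,-0.3],
)

```text
time_s: 10.15
eef_pos: [445.3, 75.9, 8.4]
tcp_rot: [0.014, 1.0, 0.004, 0.0]
wrist_force: [0.6, 17.7, -0.5]
opening: 0.441
grasp_force: 30.0
```

>>> send_rows(
  travel=[
    [0,0.1,0],
    [0,0.05,0],
    [0,0,0],
    [0,0,0],
    [0,0,0],
    [0,0,0],
    [0,0,0],
  ],
  dr=[
    [0,0,0],
    [0,0,0],
    [0,0,0],
    [0,0,0],
    [0,0,0],
    [0,0,0],
    [0,0,0],
  ],
  grip=[-0.3,-0.3,0.3,1,1,1,1],
)

```text
time_s: 10.73
eef_pos: [445.2, 74.7, 8.3]
tcp_rot: [0.015, 1.0, -0.0, -0.0]
wrist_force: [-0.3, -0.5, -0.2]
opening: 0.781
grasp_force: 0.0
```

>>> send_rows(
  travel=[
    [0,0,0.6],
    [0,0,0.8],
    [0,0,0.8],
    [0,0,0.8],
    [0,0,0.8],
    [0,0,0.8],
    [0,0,0.8],
    [0,0,0.8],
    [0,0,0],
    [0,0,0],
  ],
  dr=[
    [0,0,0],
    [0,0,0],
    [0,0,0],
    [0,0,0],
    [0,0,0],
    [0,0,0],
    [0,0,0],
    [0,0,0],
    [0,0,0],
    [0,0,0],
  ],
  grip=[1,1,1,1,1,1,1,1,1,1],
)

```text
time_s: 11.57
eef_pos: [445.9, 75.1, 133.7]
tcp_rot: [0.015, 1.0, 0.0, 0.001]
wrist_force: [0.6, -0.2, -0.4]
opening: 1.005
grasp_force: 0.0
```

```bash
python3 - <<'E'
from h import *
d=snap('wrist','w5');t=snap('top','t5')
a=t['pixels'][190:250,240:400];a=cv2.resize(a,(800,300),interpolation=cv2.INTER_CUBIC)
b=cv2.resize(d['pixels'][130:260,280:640],(800,290))
cv2.imwrite('pics/c5.png',np.vstack([a,b])[:,:,::-1]);print(bot.get_obs()['eef_pos'])
for n,d in(('t',t),('w',d)): print(n,'pick top',proj(d,[452.4,323.7,32]),'stack top72',proj(d,[450,243.7,72]),'knob',proj(d,[445,75.8,58]))
E
```

```text
[444.84195409  75.0955359  131.51384418]
t pick top [268.4, 216.6] stack top72 [301.0, 218.4] knob [372.5, 222.5]
w pick top [561.9, 193.2] stack top72 [509.0, 202.7] knob [324.2, 199.0]
```

View pics/c5.png

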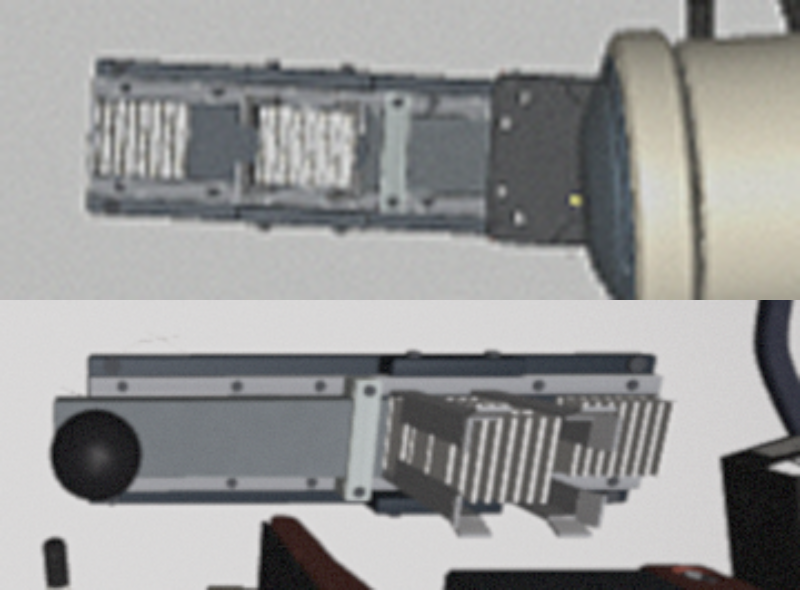

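The stack has dropped, the knob is home, and sink_0 is at the end stop (top view about (268,218), against a prediction of (268,217)). I'll refine its position.

```bash
python3 - <<'E'
from h import *
t=load('t5');g=t['pixels'].min(2).astype(float)
for (x0,x1,z) in((256,281,32),(289,315,72)):
    q=g[205:232,x0:x1];m=(cv2.GaussianBlur(q,(3,3),0)>135).astype(np.uint8)
    k,l,st,c=cv2.connectedComponentsWithStats(m);print([ (list(map(int,s))) for s in st[1:] if s[4]>8])
# rails/base edges via vertical profile between sink and stack (deck), z known
for u in(285,330):
    print(u,[(205+i,int(x)) for i,x in enumerate(g[198:240,u])][0:0] or g[198:240,u].astype(int))
A=lambda cx,cy,z:cast(t,240+cx/5-.4,190+cy/5-.4,z).round(1)
print(A(141.5,139,32),A(95,100,32),A(188,178,32),A(307,135,72))
E
```

```text
[[0, 0, 22, 27, 355], [18, 2, 7, 2, 10], [10, 22, 5, 2, 9], [16, 23, 9, 1, 9]]
[[3, 3, 20, 22, 323]]
285 [186 187 188 195 155  87  90  86  97 123 133 143 118  76  96  95  93  94
  96  92  93  89  91  93  94  96  87  91 109 134 140 135 110  93  91  79
 147 198 188 188 189 186]
330 [185 186 184 187 184 188 195 154  63  83  73 109 143 142 115  88 107 104
 101 106 102 105 105 103 104 105 102 105 102 104  88 109 141 140 124  93
  88  76 116 177 193 187]
[450.4 324.8  32. ] [468.5 347.9  32. ] [432.3 301.9  32. ] [454.3 243.8  72. ]
```

>>> send_rows(
  travel=[
    [0.03,1,0],
    [0.03,1,0],
    [0.03,1,0],
    [0.03,1,0],
    [0.03,1,0],
    [0.03,1,0],
    [0.03,1,0],
    [0.03,1,0],
    [0.03,1,0],
    [0,1,0],
  ],
  dr=[
    [0,0,0],
    [0,0,0],
    [0,0,0],
    [0,0,0],
    [0,0,0],
    [0,0,0],
    [0,0,0],
    [0,0,0],
    [0,0,0],
    [0,0,0],
  ],
  grip=[0.36,0.36,0.36,0.36,0.36,0.36,0.36,0.36,0.36,0.36],
)

```text
time_s: 12.5
eef_pos: [449.9, 275.8, 130.6]
tcp_rot: [0.015, 1.0, -0.001, -0.001]
wrist_force: [0.5, -0.2, -0.7]
opening: 0.676
grasp_force: 0.0
```

>>> send_rows(
  travel=[
    [0,0.9,0],
    [0,0.8,0],
    [0,0.75,0],
    [0,0,0],
    [0,0,-0.8],
    [0,0,-0.9],
    [0,0,-0.9],
    [0,0,-0.8],
    [0,0,0],
    [0,0,0],
  ],
  dr=[
    [0,0,0],
    [0,0,0],
    [0,0,0],
    [0,0,0],
    [0,0,0],
    [0,0,0],
    [0,0,0],
    [0,0,0],
    [0,0,0],
    [0,0,0],
  ],
  grip=[0.36,0.36,0.36,0.36,0.36,0.36,0.36,0.36,0.36,0.36],
)

```text
time_s: 13.33
eef_pos: [449.9, 323.1, 63.1]
tcp_rot: [0.015, 1.0, -0.001, -0.001]
wrist_force: [-0.7, -0.0, 1.1]
opening: 0.678
grasp_force: 0.0
```

```bash
python3 - <<'E'
from h import *
d=snap('wrist','w6');o=bot.get_obs();print(o['eef_pos'],o['opening'],o['wrist_force'])
p=d['pixels'];u,v=proj(d,[451,324,32]);print(u,v,[proj(d,[451+a,324+b,32]) for a,b in((18,22),(18,-22),(-18,22),(-18,-22))])
m=(p.min(2)>150).astype(np.uint8);x0=int(u)-70;y0=int(v)-60
for r in range(y0,y0+120,6): print(r,''.join('#' if p[r,c].min()>185 else '+' if p[r,c].min()>140 else '-' if p[r,c].min()>90 else '.' for c in range(x0,x0+140,2)))
E
```

```text
[450.64836707 323.72277573  64.61478146] 0.6812441181545072 [-0.01313762  0.56982093 -0.49801857]
325.0 214.6 [[352.3, 234.8], [298.9, 236.3], [352.1, 192.0], [296.7, 193.6]]
154 ######################################################################
160 ######################################################################
166 .................................................#####################
172 ..........-..............---.--.--------.....---.+####################
178 ....-----------------------------+-------+-++++--+####################
184 ++++++++++++-.-++++++++++++++++++++++++..-++++++++####################
190 .....................-+##+###+##+##++##+##++##--++####################
196 ....................-#+#######################+#++####################
202 ....................-#-###################+###+#+#####################
208 .....................#+###################+#####+#####################
214 -....................++###################+###+#+#####################
220 -....................++###################+###+++#####################
226 -....................+####################+###+#+#############++++####
232 .........------------##--#--+#--#--+#--#+--#--++-##########+.........#
238 .........++++..-+++++++++++++++++++++++..-++++++###########-..........
244 ................................................-##########-..........
250 .........##################################################-..........
256 .........##################################################...........
262 ........-##################################################+..........
268 .......+####################################################+.........
```

The wrist image puts the sink at about (323,211), against a prediction of (325,215), which is within 2–3 mm. I'll shift slightly and descend.

>>> send_rows(
  travel=[
    [-0.05,-0.05,-0.6],
    [0,0,-0.6],
    [0,0,-0.6],
    [0,0,-0.5],
    [0,0,-0.4],
    [0,0,-0.4],
    [0,0,-0.3],
    [0,0,-0.2],
    [0,0,-0.1],
    [0,0,0],
  ],
  dr=[
    [0,0,0],
    [0,0,0],
    [0,0,0],
    [0,0,0],
    [0,0,0],
    [0,0,0],
    [0,0,0],
    [0,0,0],
    [0,0,0],
    [0,0,0],
  ],
  grip=[0.36,0.36,0.36,0.36,0.36,0.36,0.36,0.36,0.36,0.36],
)

```text
time_s: 14.22
eef_pos: [449.5, 323.1, -10.0]
tcp_rot: [0.015, 1.0, -0.0, -0.0]
wrist_force: [0.3, -0.2, -0.1]
opening: 0.679
grasp_force: 0.0
```

>>> send_rows(
  travel=[
    [0,0,0],
    [0,0,0],
    [0,0,0],
    [0,0,0],
    [0,0,0],
    [0,0,0],
    [0,0,0],
    [0,0,0],
  ],
  dr=[
    [0,0,0],
    [0,0,0],
    [0,0,0],
    [0,0,0],
    [0,0,0],
    [0,0,0],
    [0,0,0],
    [0,0,0],
  ],
  grip=[0.2,0.1,0.05,0,-0.1,-0.2,-0.2,-0.2],
)

```text
time_s: 14.88
eef_pos: [449.8, 323.4, -9.3]
tcp_rot: [0.015, 1.0, 0.0, 0.0]
wrist_force: [-0.6, -0.0, 2.0]
opening: 0.487
grasp_force: 30.0
```

Gripped. I lift and carry it to the bare board, turning by −78.2°.

>>> send_rows(
  travel=[
    [0,0,0.1],
    [0,0,0.2],
    [0,0,0.5],
    [0,0,0.8],
    [0,0,0.9],
    [0,0,1],
    [0,0,1],
    [0,0,1],
    [0,0,1],
    [0,-0.5,0],
  ],
  dr=[
    [0,0,0],
    [0,0,0],
    [0,0,0],
    [0,0,0],
    [0,0,0],
    [0,0,0],
    [0,0,0],
    [0,0,0],
    [0,0,0],
    [0,0,0],
  ],
  grip=[-0.2,-0.2,-0.2,-0.2,-0.2,-0.2,-0.2,-0.2,-0.2,-0.2],
)

```text
time_s: 15.72
eef_pos: [451.2, 315.1, 126.0]
tcp_rot: [0.014, 1.0, 0.002, 0.003]
wrist_force: [-0.1, -0.2, 0.6]
opening: 0.484
grasp_force: 30.0
```

>>> send_rows(
  travel=[
    [0.05,-1,0],
    [0.1,-1,0],
    [0.1,-1,0],
    [0.1,-1,0],
    [0.1,-1,0],
    [0.1,-1,0],
    [0.1,-1,0],
    [0.1,-1,0],
    [0.1,-1,0],
    [0.1,-1,0],
  ],
  dr=[
    [0,0,-0.1],
    [0,0,-0.3],
    [0,0,-0.6],
    [0,0,-0.7],
    [0,0,-0.7],
    [0,0,-0.7],
    [0,0,-0.7],
    [0,0,-0.7],
    [0,0,-0.7],
    [0,0,-0.7],
  ],
  grip=[-0.2,-0.2,-0.2,-0.2,-0.2,-0.2,-0.2,-0.2,-0.2,-0.2],
)

```text
time_s: 16.55
eef_pos: [468.0, 111.5, 119.4]
tcp_rot: [0.363, 0.932, -0.0, -0.0]
wrist_force: [0.8, 0.1, -0.6]
opening: 0.486
grasp_force: 30.0
```

>>> send_rows(
  travel=[
    [0.1,-1,0],
    [0.1,-1,0],
    [0.1,-1,0],
    [0.1,-1,0],
    [0.1,-1,0],
    [0.1,-1,0],
    [0.1,-1,0],
    [0.1,-1,0],
    [0.1,-0.9,0],
    [0.1,-0.8,0],
  ],
  dr=[
    [0,0,-0.7],
    [0,0,-0.7],
    [0,0,-0.7],
    [0,0,-0.7],
    [0,0,-0.7],
    [0,0,-0.6],
    [0,0,-0.6],
    [0,0,-0.5],
    [0,0,-0.2],
    [0,0,-0.07],
  ],
  grip=[-0.2,-0.2,-0.2,-0.2,-0.2,-0.2,-0.2,-0.2,-0.2,-0.2],
)

```text
time_s: 17.38
eef_pos: [487.7, -82.5, 119.4]
tcp_rot: [0.643, 0.766, -0.0, -0.0]
wrist_force: [-0.9, 0.2, -0.3]
opening: 0.484
grasp_force: 30.0
```

>>> send_rows(
  travel=[
    [0,0,-0.5],
    [0,0,-0.7],
    [0,0,-0.7],
    [0,0,-0.6],
    [0,0,0],
    [0,0,0],
  ],
  dr=[
    [0,0,0],
    [0,0,0],
    [0,0,0],
    [0,0,0],
    [0,0,0],
    [0,0,0],
  ],
  grip=[-0.2,-0.2,-0.2,-0.2,-0.2,-0.2],
)

```text
time_s: 17.88
eef_pos: [487.6, -80.3, 69.0]
tcp_rot: [0.642, 0.767, -0.001, -0.001]
wrist_force: [-0.1, -0.2, -1.2]
opening: 0.488
grasp_force: 30.0
```

```bash
python3 - <<'E'
from h import *
from scipy.spatial.transform import Rotation as R
o=bot.get_obs();M=R.from_quat(o['tcp_rot']).as_matrix();print(o['eef_pos'],o['opening'],o['grasp_force'],np.degrees(np.arctan2(M[1,1],M[0,1])),M[2].round(3))
d=snap('wrist','w7');s=snap('side','s7')
for n,d in(('w',d),('s',s)):
    p=d['pixels'].astype(int);m=((p[...,0]>140)&(p[...,0]-p[...,1]>30)&(p[...,2]-p[...,1]>-15)).astype(np.uint8)
    k,l,st,c=cv2.connectedComponentsWithStats(m);i=1+st[1:,4].argmax()
    w=np.array([cast(d,u,v,15)[:2] for v,u in np.argwhere(l==i)],np.float32);print(n,st[i],w.mean(0),cv2.minAreaRect(w))
e=o['eef_pos'];bx=cv2.resize(s['pixels'][190:330,230:400],(680,560),interpolation=cv2.INTER_CUBIC)
w=load('w7')['pixels'];cv2.imwrite('pics/c7.png',np.hstack([cv2.resize(s['pixels'][190:330,240:380],(400,400),interpolation=cv2.INTER_CUBIC),cv2.resize(w[100:350,200:450],(400,400))])[:,:,::-1])
print('sink top corners wrist',[proj(load('w7'),e+np.r_[(M@np.array([a,b,0]))[:2],41.5]) for a,b in((18,22),(18,-22),(-18,-22),(-18,22))],'pad',proj(load('w7'),[488.7,-81,15]))
E
```

```text
[487.61214868 -80.33522459  69.02964716] 0.4884245315009812 29.999839067459106 10.132560801601981 [ 0.001 -0.002 -1.   ]
w [ 302  189   46   24 1057] [488.4168  -76.70049] ((488.7411804199219, -76.44707489013672), (39.77703094482422, 20.85531234741211), 10.188679695129395)
s [291 291  26  16 294] [488.23056 -80.52028] ((488.28619384765625, -80.16163635253906), (38.85700225830078, 32.1659049987793), 10.169599533081055)
sink top corners wrist [[362.1, 216.6], [282.3, 216.5], [284.3, 275.8], [360.0, 275.9]] pad [323.4, 205.5]
```

View pics/c7.png

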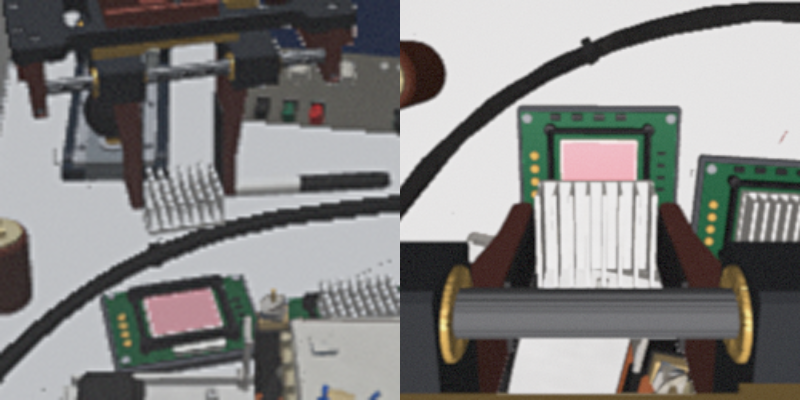

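The sink is held level with its fins up, above the board and aligned at 10.1°. In the crop the pad is at about (598,160) with the sink edge just below it. I descend to about 10 mm above the frame and compare again.

>>> send_rows(
  travel=[
    [0.05,-0.05,-0.4],
    [0,0,-0.5],
    [0,0,-0.6],
    [0,0,-0.5],
    [0,0,-0.4],
    [0,0,-0.3],
    [0,0,-0.2],
    [0,0,0],
    [0,0,0],
  ],
  dr=[
    [0,0,0],
    [0,0,0],
    [0,0,0],
    [0,0,0],
    [0,0,0],
    [0,0,0],
    [0,0,0],
    [0,0,0],
    [0,0,0],
  ],
  grip=[-0.2,-0.2,-0.2,-0.2,-0.2,-0.2,-0.2,-0.2,-0.2],
)

```text
time_s: 18.73
eef_pos: [489.6, -81.8, 12.3]
tcp_rot: [0.642, 0.767, -0.0, -0.0]
wrist_force: [0.3, -0.0, -0.5]
opening: 0.483
grasp_force: 30.0
```

```bash
python3 - <<'E'
from h import *
from scipy.spatial.transform import Rotation as R
o=bot.get_obs();e=o['eef_pos'];M=R.from_quat(o['tcp_rot']).as_matrix();print(e,o['grasp_force'],o['wrist_force'])
d=snap('wrist','w8');g=d['pixels'].min(2);P=d['pixels']
B=np.array([[np.cos(.1768),-np.sin(.1768)],[np.sin(.1768),np.cos(.1768)]])
def bp(a,b,z): return proj(d,np.r_[np.array([488.8,-80.4])+B@[a,b],z])
print('sink top +y edge',[proj(d,e+np.r_[(M@np.array([18,b,0]))[:2],41.5]) for b in(-22,22)])
print('frame inner top +y',[bp(a,20.75,20) for a in(-24.75,24.75)],'carrier +y edge',[bp(a,35,8) for a in(-46,46)])
x0=230
for r in range(120,236,3): print(r,''.join('P' if int(P[r,c,0])-int(P[r,c,1])>30 and P[r,c,0]>120 else 'G' if int(P[r,c,1])-int(P[r,c,0])>25 else '#' if g[r,c]>185 else '+' if g[r,c]>130 else '-' if g[r,c]>70 else '.' for c in range(x0,x0+190,2)))
E
```

```text
[489.62174693 -81.80520497  12.32888426] 29.999882876873016 [ 0.2562571  -0.00238975 -0.48428024]
sink top +y edge [[282.5, 216.6], [362.3, 216.7]]
frame inner top +y [[284.0, 195.5], [359.0, 195.5]] carrier +y edge [[254.6, 171.4], [388.4, 171.4]]
120 #######################################-..-##-......................-++########################
123 #######################################-.......................-+##############################
126 ######################################+...................-+###################################
129 ###################################-.................-+########################################
132 ###############################-.................-+############################################
135 ############################-.................-################################################
138 #########################-...................-#################################################
141 ######################+................-+#++###################################################
144 ####################+...............-+#########
[... 2348 characters left out ...]

216 ###############-GGGG--GGGG..--####-####+###++###++###+####-####--..GGGGGGGGGG-#######----------
219 ###############-GGGGGGGGGG..--###+-###+-###++###++###++###-+###--..GGG.GGGGG.-#######---GGG-GGG
222 ###############-GGG-PP-GGG.++-####-####+########+####+####-####-#+.GGGGGGGGG.-#######.--G++++GG
225 ###############-GGG-PP-GGG.+#-+###-####+#############+####-####-##.GGGGGGGGG.-####+#+.--G-++-GG
228 ###############-GGGG.......+#-+###-####+#############+####-###+-#+.......GGG.+####+#+.--GGGGGGG
231 ###############--GG........+#-+###-####+##################-###+-#+........GG-+######---.GGGGGGG
234 ###############--GG........+#-+###+####+##################+###+-#+.........G-+######---GGGGGGGG
```

```bash
python3 - <<'E'
from h import *
from scipy.spatial.transform import Rotation as R
d=load('w8');P=d['pixels'].astype(int);print('f',d['fx'],d['cy'])
e=np.array([489.62,-81.8,12.33]);M=R.from_quat([.642,.767,0,0]).as_matrix()
for u in(300,312,345): print(u,[f"{v}:{P[v,u-2:u+3].mean(0).astype(int).tolist()}" for v in list(range(170,180))+list(range(186,230,1))][::1] if u==312 else P[205:232,u-2:u+3].mean((1,2)).astype(int))
for z in(21.5,25.5,41.5): print('pred sink edge +,-',z,[proj(d,e+np.r_[(M@np.array([a,0,0]))[:2],z]) for a in(18,-18)])
B=np.array([[np.cos(.1768),-np.sin(.1768)],[np.sin(.1768),np.cos(.1768)]])
for n,b,z in(('inner flared top',22,20),('inner',20.75,17.5),('outer',25,20),('padedge',16.5,15),('carrier top',35,8),('carrier bot',35,0)): print(n,proj(d,np.r_[np.array([488.8,-80.4])+B@[0,b],z]))
E
```

```text
f 291.9641323039493 202.30867371916025
300 [200 200 200 201 199 200 195 168 153 190 197 194 193 192 191 190 188 185
 185 184 184 185 184 185 184 185 185]
312 ['170:[228, 227, 226]', '171:[230, 229, 229]', '172:[213, 211, 210]', '173:[112, 111, 112]', '174:[65, 66, 70]', '175:[84, 86, 91]', '176:[88, 87, 94]', '177:[81, 82, 87]', '178:[57, 81, 68]', '179:[51, 108, 76]', '186:[52, 109, 77]', '187:[52, 111, 79]', '188:[54, 112, 80]', '189:[52, 110, 78]', '190:[44, 91, 65]', '191:[27, 46, 34]', '192:[30, 26, 30]', '193:[43, 42, 45]', '194:[51, 48, 51]', '195:[35, 34, 36]', '196:[36, 58, 45]', '197:[46, 93, 67]', '198:[49, 107, 75]', '199:[72, 108, 83]', '200:[120, 126, 114]', '201:[189, 182, 175]', '202:[241, 229, 228]', '203:[240, 206, 210]', '204:[238, 179, 188]', '205:[237, 177, 187]', '206:[237, 177, 187]', '207:[238, 177, 186]', '208:[238, 178, 187]', '209:[238, 177, 186]', '210:[239, 176, 185]', '211:[236, 171, 180]', '212:[205, 148, 153]', '213:[167, 159, 156]', '214:[217, 219, 217]', '215:[233, 233, 232]', '216:[234, 233, 233]', '217:[232, 231, 231]', '218:[232, 232, 231]', '219:[232, 231, 231]', '220:[232, 231, 231]', '221:[233, 231, 231]', '222:[233, 232, 232]', '223:[232, 231, 231]', '224:[232, 231, 230]', '225:[232, 231, 231]', '226:[233, 231, 231]', '227:[232, 231, 231]', '228:[231, 230, 230]', '229:[232, 231, 230]']
345 [200 200 199 200 200 199 194 168 150 180 185 178 172 170 168 167 168 175
 180 182 183 186 184 179 179 180 181]
pred sink edge +,- 21.5 [[322.3, 207.2], [322.3, 260.9]]
pred sink edge +,- 25.5 [[322.3, 208.9], [322.3, 263.6]]
pred sink edge +,- 41.5 [[322.4, 216.7], [322.3, 276.0]]
inner flared top [321.5, 193.6]
inner [321.5, 194.6]
outer [321.5, 189.2]
padedge [321.5, 199.9]
carrier top [321.5, 171.4]
carrier bot [321.5, 169.8]
```

The sink base edge is at row 212 where I predicted 207, and the frame edges are at +1.5 px. So I need about 3.2 mm along +y, and I go down to just above the frame.

>>> send_rows(
  travel=[
    [-0.02,0.08,0],
    [-0.02,0.08,0],
    [0,0,-0.2],
    [0,0,-0.2],
    [0,0,-0.15],
    [0,0,-0.1],
    [0,0,0],
    [0,0,0],
  ],
  dr=[
    [0,0,0],
    [0,0,0],
    [0,0,0],
    [0,0,0],
    [0,0,0],
    [0,0,0],
    [0,0,0],
    [0,0,0],
  ],
  grip=[-0.2,-0.2,-0.2,-0.2,-0.2,-0.2,-0.2,-0.2],
)

```text
time_s: 19.45
eef_pos: [488.6, -78.6, -1.0]
tcp_rot: [0.642, 0.767, -0.0, -0.0]
wrist_force: [0.5, 0.0, -1.0]
opening: 0.483
grasp_force: 30.0
```

```bash
python3 - <<'E'
from h import *
o=bot.get_obs();print(o['eef_pos'],o['wrist_force'])
d=snap('wrist','w9');P=d['pixels'].astype(int);g=P.min(2)
for v in range(168,222): print(v,P[v,310:315].mean(0).astype(int).tolist(),end=' ')
print()
for r in range(186,236,2): print(r,''.join('P' if P[r,c,0]-P[r,c,1]>30 and P[r,c,0]>120 else 'G' if P[r,c,1]-P[r,c,0]>25 else '#' if g[r,c]>185 else '+' if g[r,c]>130 else '-' if g[r,c]>70 else '.' for c in range(260,390,1)))
E
```

```text
[488.60010285 -78.59642409  -0.9593415 ] [ 0.46588432  0.00157198 -0.97601636]
168 [227, 226, 226] 169 [227, 226, 226] 170 [228, 226, 226] 171 [227, 226, 226] 172 [227, 226, 226] 173 [227, 226, 226] 174 [227, 226, 226] 175 [227, 225, 226] 176 [227, 226, 226] 177 [227, 226, 227] 178 [229, 228, 228] 179 [226, 224, 224] 180 [177, 176, 176] 181 [93, 92, 93] 182 [69, 70, 73] 183 [83, 85, 90] 184 [88, 89, 95] 185 [89, 89, 96] 186 [77, 84, 85] 187 [50, 88, 65] 188 [46, 106, 73] 189 [49, 109, 76] 190 [52, 109, 77] 191 [48, 107, 75] 192 [51, 109, 78] 193 [49, 108, 76] 194 [50, 108, 76] 195 [49, 108, 75] 196 [50, 108, 75] 197 [50, 107, 75] 198 [50, 109, 76] 199 [44, 97, 68] 200 [26, 50, 37] 201 [21, 17, 21] 202 [26, 22, 27] 203 [39, 37, 41] 204 [49, 46, 49] 205 [36, 38, 38] 206 [36, 68, 49] 207 [45, 103, 72] 208 [50, 107, 75] 209 [84, 110, 89] 210 [131, 127, 119] 211 [168, 161, 156] 212 [193, 187, 181] 213 [174, 172, 168] 214 [219, 218, 216] 215 [234, 233, 233] 216 [234, 233, 233] 217 [233, 232, 232] 218 [233, 232, 232] 219 [233, 231, 231] 220 [232, 232, 231] 221 [233, 232, 232] 
186 ....-----
[... 2661 characters left out ...]
..GGGGGGGGGGGGGGGGGGGG---
226 GGGGGG--P---GG.........-+##+--+#######-+########+###########################+########+-########--####-........GGGGGGGGGGGGGGGGG---
228 GGGGGGGGGG.............-+###--+#######-+########++##########################+########+-#######+--###+-.............GGGGGGGGGGGG--+
230 GGGGGGGG...............-+###--+#######-+########++#########################++########+-#######+--###+-................GGGGGGGGG--+
232 GGGGG--P................+###--+#######-+########+##########################+#########+-#######+--###+-................GGGGGGGGG--+
234 GGGGG.-.................+###--+#######-+########+##########################+#########+-#######+--+##+.................GGGGGGGG.--+
```

In the image the side gaps are about even, and the +y gap is about 4 mm against a nominal 2.7. I nudge it +1 mm and lower slowly.

>>> send_rows(
  travel=[
    [0.01,0.05,0],
    [0,0,-0.05],
    [0,0,-0.05],
    [0,0,-0.05],
    [0,0,-0.05],
    [0,0,0],
    [0,0,0],
  ],
  dr=[
    [0,0,0],
    [0,0,0],
    [0,0,0],
    [0,0,0],
    [0,0,0],
    [0,0,0],
    [0,0,0],
  ],
  grip=[-0.2,-0.2,-0.2,-0.2,-0.2,-0.2,-0.2],
)

```text
time_s: 20.08
eef_pos: [488.9, -77.6, -4.8]
tcp_rot: [0.642, 0.767, -0.0, -0.0]
wrist_force: [0.2, -0.1, -0.1]
opening: 0.486
grasp_force: 30.0
```

No contact yet. I keep going in small steps.

>>> send_rows(
  travel=[
    [0,0,-0.04],
    [0,0,-0.04],
    [0,0,0],
    [0,0,0],
  ],
  dr=[
    [0,0,0],
    [0,0,0],
    [0,0,0],
    [0,0,0],
  ],
  grip=[-0.2,-0.2,-0.2,-0.2],
)

```text
time_s: 20.42
eef_pos: [488.9, -77.6, -6.3]
tcp_rot: [0.642, 0.767, -0.0, -0.0]
wrist_force: [-0.3, -0.3, -0.5]
opening: 0.485
grasp_force: 30.0
```

>>> send_rows(
  travel=[
    [0,0,-0.03],
    [0,0,0],
    [0,0,0],
  ],
  dr=[
    [0,0,0],
    [0,0,0],
    [0,0,0],
  ],
  grip=[-0.2,-0.2,-0.2],
)

```text
time_s: 20.67
eef_pos: [489.1, -77.6, -6.5]
tcp_rot: [0.642, 0.767, 0.0, 0.0]
wrist_force: [-1.6, -0.3, 3.3]
opening: 0.487
grasp_force: 30.0
```

Contact is at −6.5, exactly the expected pad height, with 3 N. I release and rise.

>>> send_rows(
  travel=[
    [0,0,0],
    [0,0,0],
    [0,0,0],
    [0,0,0],
    [0,0,0],
    [0,0,0],
  ],
  dr=[
    [0,0,0],
    [0,0,0],
    [0,0,0],
    [0,0,0],
    [0,0,0],
    [0,0,0],
  ],
  grip=[0.05,0.15,0.25,0.35,0.35,0.35],
)

```text
time_s: 21.17
eef_pos: [489.0, -77.6, -7.0]
tcp_rot: [0.642, 0.767, -0.0, -0.0]
wrist_force: [-0.1, -0.2, 0.3]
opening: 0.678
grasp_force: 0.0
```

>>> send_rows(
  travel=[
    [0,0,0.2],
    [0,0,0.5],
    [0,0,0.8],
    [0,0,1],
    [0,0,1],
    [0,0,1],
    [0,0,1],
    [0,0,1],
    [0,0,0],
    [0,0,0],
  ],
  dr=[
    [0,0,0],
    [0,0,0],
    [0,0,0],
    [0,0,0],
    [0,0,0],
    [0,0,0],
    [0,0,0],
    [0,0,0],
    [0,0,0],
    [0,0,0],
  ],
  grip=[0.35,0.35,0.35,0.35,0.35,0.35,0.35,0.35,0.35,0.35],
)

```text
time_s: 22.0
eef_pos: [489.9, -77.8, 124.9]
tcp_rot: [0.642, 0.767, 0.001, 0.002]
wrist_force: [-0.7, 0.0, -0.6]
opening: 0.675
grasp_force: 0.0
```

```bash
python3 - <<'E'
from h import *
print(bot.get_obs()['eef_pos'],bot.get_obs()['wrist_force'])
d=snap('wrist','w10');P=d['pixels'].astype(int);g=P.min(2);u,v=map(int,proj(d,[488.8,-80.4,25]));print(u,v)
for r in range(v-26,v+30,2): print(r,''.join('P' if P[r,c,0]-P[r,c,1]>30 and P[r,c,0]>120 else 'G' if P[r,c,1]-P[r,c,0]>25 else '#' if g[r,c]>185 else '+' if g[r,c]>130 else '-' if g[r,c]>70 else '.' for c in range(u-40,u+42)))
s=snap('side','s10');t=snap('top','t10');a=load('t5')
print('knob/mag diff top',np.abs(t['pixels'][200:240,250:340].astype(int)-a['pixels'][200:240,250:340]).mean())
P=s['pixels'].astype(int);g=P.min(2)
for r in range(278,318): print(r,''.join('P' if P[r,c,0]-P[r,c,1]>30 and P[r,c,0]>120 else 'G' if P[r,c,1]-P[r,c,0]>25 else '#' if g[r,c]>185 else '+' if g[r,c]>130 else '-' if g[r,c]>70 else '.' for c in range(270,340)))
E
```

```text
[489.86756015 -77.7975948  124.91303339] [-0.69620237  0.04354624 -0.58630388]
320 195
169 --++++GGGGGGGGGGGGGGGGGGGGGGGGGGGGGGGGGGGGGGGGGGGGGGGGGGGGGGGGGGGGGGGGGGGGGG++++--
171 -GGGGGGGGGGGGG....GGGGGGGGGGGGGGGGGGGGGGGGGGGGGGGGGGGGGGGGGGGGGGG...GGGGGGGGGGGGG.
173 -GGGGGGGGGGGG--..................................................---.GGGGGGGGGGGG-
175 -GGGGGGGGGGGG........................................................GGGGGGGGGGGG.
177 -GGGGGGGGGGGGG....GGGG-++++--+++--++++-+++++-++++--+++--++++-GGGG...GGGGGGGGGGGGG-
179 -GGGGGGGGGGGGGG...GG-+#####+####++####+#####+####++####+#####+-GG..GGGGGGGGGGGGGG-
181 -GGGGGGGGGGGGGG...GG###########################################-....GGGGGGGGGGGGG-
183 -GGGGGGGGGGGGGG...GG###########################################-....GGGGGGGGGGGGG-
185 -GGGGG----GGGGG..GGG##+########################################-....GGGGGGGGGGGGG-
187 -GGGG-PPPP-GGGG...GG##+#####################################+##-....GGGGGGGGGGGGG-
189 -GGGGG----GGGGG...GG##+#####################################+##-...GGGGGGGGGGGGGG-
191 -GGGGGGGGGGGGGG...GG##+#############################
[... 3758 characters left out ...]
----.....G-++-.........-+
309 #######+--GGG---GGG....................----+++###-GG.GG-++-.........--
310 #######+--.GG-P-.GG..............----+++########+.GGGGG----.........--
311 #######+--.GG...GGG...........-+++########+------GGGGGG----.........--
312 #######++--GGGGGGGG.........GG-+###++-----------GG.....----.........--
313 ########+--GGGGGGGG....GGGGGGG.------------.......--------..........--
314 ########+--.G--GGGGGGGGGGGGGGGG-----.......---------...---..........--
315 ########+--.-++-GGGGGGGGGGGGGGG......--------..........----.........--
316 ########+----++-GGGGGGGG.......---------..........-------++.........--
317 #########+-..-.GGG......----------..........-----++++#+--++-.........-
```

The wrist map shows the sink sitting squarely inside the frame with clearance all round, the stack unchanged and the knob home. Handing in.

```bash
python3 -c "
from workcell import hand_in
print(hand_in())"
```

```text
the job is handed in; nothing more can be done
None
```

The job is handed in (no verdict shown): the lowest heat sink was pushed out to the end stop, the slide was drawn home and the stack dropped, and the sink sits fins up on the bare board's pink pad, inside the frame, set down at about 3 N; early on the fingers shut once on top of the knob, because their real tips sit about 34 mm above the reported position, and nudged the slide 17 mm before I regripped.

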